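# Snap two modules onto a sloping mounting rail

## Task

Mount the two grey modules on the rail of the sloping stand, each in the empty bay marked with its colour: hook the lip over the rail's upper edge, then tilt the foot down until its spring clip snaps behind the lower edge and the module sits flush. Leave everything else on the worktop where it stands.

Things in the scene. Friction and masses are not known exactly. Their poses are not given: they have to be found in the camera images.
- stand: fixed grey stand, foot 150 (x) x 236 (y) x 8 mm, carrying a white panel that slopes up away from the robot at 34 degrees to the horizontal, up to 110 mm high (modules on it to 160 mm). Origin: centre of its underside; x points to its back, y to its left
- rail: steel rail along y on the panel. x up the slope, z square out of the panel; origin mid-rail, 80 mm above the worktop, in the plane where a seated module's underside lies (a seated module's axes equal these). Rail front z = 16, flange 3 mm thick, edges x = +-25 mm, open behind beyond x = +-10; panel face z = -10. A fixed black module, 50 mm wide, shaped like the others, sits at y = 0
- rail_edge (a point): front corner of the rail's upper edge at mid-length, at (25, 0, 16) mm of the rail; a seated module's block face (its x = 25) hangs on this edge
- bay_blue (a point): middle of the empty bay with the blue mark on the panel below it, at (0, 55, 0) mm of the rail; axes as the rail's. A seated blue module's origin lies here. The bay is 62 mm wide, between the black module (80 mm high) and a grey end stop 10 mm wide, 38 mm high
- bay_orange (a point): middle of the empty bay with the orange mark, at (0, -55, 0) mm of the rail; same size and axes, for the orange module
- blue_module: grey rail module whose front band and foot clip are blue; 108 (x) x 40 (y) x 80 (z) mm, 0.2 kg, lying on its back, front up. Origin: centre of its underside (back); x to the lip end, z out of the front. Housing z 16..46, x +-54; raised front block to z 80. In the back a rail channel x -34..25, roof z = 16; block x 25..42, z 0..16 beyond it carries the lip.
- blue_grip (a point): centre of the raised front block of the blue module, the place to grip: x +-23, y +-19, z 46..80 mm of the module; this point is at (0, 0, 65). 46 mm across x; on both sides of it free shoulders 31 mm long at z = 46. Pinched across x, nothing stands out beside the 40 mm wide module
- blue_lip (a point): point on the rigid lip of the blue module, at (20, 0, 9) mm of the module. The lip reaches from the block face x = 25 to x = 16.5 (tip z 3..8). Slot between lip and channel roof: 8 mm at its mouth, 4.5 mm at its root, so the 3 mm rail edge goes fully in while the foot is swung up to about 25 degrees off the rail
- blue_clip (a joint): travel of the spring clip in the blue module's foot, m: 0 sprung out (also when snapped in), up to 0.008 pushed back. 3 N preload, 600 N/m, slick. Nose tip at x = -22, z = 12 mm of the module, sloping below; pushing the foot down (about 20 N at mid-module) makes it ride 3 to 4 mm back over the rail's lower edge, then snap behind it. Tab stands out to x = -64
- orange_module: grey rail module whose front band and foot clip are orange; 108 (x) x 40 (y) x 80 (z) mm, 0.2 kg, lying on its back, front up. Origin: centre of its underside (back); x to the lip end, z out of the front. Housing z 16..46, x +-54; raised front block to z 80. In the back a rail channel x -34..25, roof z = 16; block x 25..42, z 0..16 beyond it carries the lip.
- orange_grip (a point): centre of the raised front block of the orange module, the place to grip: x +-23, y +-19, z 46..80 mm of the module; this point is at (0, 0, 65). 46 mm across x; on both sides of it free shoulders 31 mm long at z = 46. Pinched across x, nothing stands out beside the 40 mm wide module
- orange_lip (a point): point on the rigid lip of the orange module, at (20, 0, 9) mm of the module. The lip reaches from the block face x = 25 to x = 16.5 (tip z 3..8). Slot between lip and channel roof: 8 mm at its mouth, 4.5 mm at its root, so the 3 mm rail edge goes fully in while the foot is swung up to about 25 degrees off the rail
- orange_clip (a joint): travel of the spring clip in the orange module's foot, m: 0 sprung out (also when snapped in), up to 0.008 pushed back. 3 N preload, 600 N/m, slick. Nose tip at x = -22, z = 12 mm of the module, sloping below; pushing the foot down (about 20 N at mid-module) makes it ride 3 to 4 mm back over the rail's lower edge, then snap behind it. Tab stands out to x = -64
- beaker: glass beaker 54 mm across, 70 tall, standing; origin at the centre of its underside; to be left alone
- bottle: white plastic bottle with black cap, 60 mm across, 131 tall, standing; origin at the centre of its underside; to be left alone
- tape: roll of black tape 56 mm across, 19 tall, lying flat; origin at the centre of its underside; to be left alone
- screwdriver: screwdriver with orange handle, 200 mm long along its y (handle to +y), lying; origin at the centre of its underside; to be left alone
- dropper: brown dropper bottle 35 mm across, 102 tall, standing; origin at the centre of its underside; to be left alone
- spanner: open-ended spanner 142 mm long along its y, 8 thick, lying; origin at the centre of its underside; to be left alone

How it is judged:
By the outcome, as a careful person would: the job done as asked, in the order asked, and still so for the second after the job is handed in, with the robot touching nothing.
It also fails if it takes over 56 s, if anything falls off the work surface, if the arm or the gripper's body presses on something with over 40 N, if the wrist force passes 120 N, or if a joint passes its speed limit or range.

## Robot

A 6-joint arm with a two-finger parallel gripper is mounted at the origin on a cart in front of the work surface, level with it; the furniture and walls round the work are solid. World frame = base frame: x ahead of the robot, y to its left, z up, the work surface at z = 0. Lengths are in m, angles in rad, forces in N, time in s.
With the tool pointing down it reaches from about 0.3 to 1 m from the base axis. Payload 5.1 kg.
Tool frame: the origin (TCP) lies on the centre line of the jaws, within the pads' length; the fingertips stand 19 mm ahead of it and the grasp point (between the pads) is the TCP; z points along the fingers, y is the direction in which the jaws open and shut (so a half turn about z gives the same grasp; the last joint's range is limited). The gripper opens to 95 mm and grips with 3 to 60 N. Pads are 20 mm wide; open, the fingers measure 119 mm over their backs; the gripper's body (75 mm by 180 mm) begins 59 mm behind the grasp point.
Start: joints at [-1.193, 0.124, 1.65, -0, 1.367, -0.083], TCP at [0.289, -0.582, 0.234] pointing down, gripper open.
Joint ranges: [-2.61, 2.61], [-1.02, 2.33], [0.03, 2.71], [-1.35, 4.49], [0.32, 2.68], [-2.91, 2.91]. Speed limits (rad/s): [2.57, 2.57, 3.14, 3.14, 3.14, 3.14].

## Interface

Orientations are given as a unit quaternion [x, y, z, w].
In Python, from plant import env gives the robot as it stands.
- The arm moves only by the tool send_rows, never from a script. Its argument "deltas" is a list of rows, each a list of 7 numbers: the shift along the tool's x, y, z in m, then the turn, a rotation vector about the tool's x, y, z in rad, then the opening, from 0 (shut) to 1 (fully open). In form: [[dx, dy, dz, ax, ay, az, claw], ...]. A call has 1 to 20 rows; each row shifts and turns the pose as measured when the row begins, along the tool's axes as they then stand; what a row does not reach is not made up. A row lasts 1/8 s, in which the tool goes at most 62.5 mm and 10.7 degrees, less where a joint would pass 70% of its speed; a pose out of reach is approached as far as the arm can. A call with a gripper value outside its range is refused whole. The fingers move at their own pace and stop on an object; "grip_force" is the grip in N (left out, the last holds). Time passes only in rows, so rows that do not move let the fingers close. It gives the time, the measured TCP pose, the force and the opening at its end, in the units of the state.
- env.read_state(): the state, without advancing time (a new reading comes with each control period).
- env.grab_frame(name): name is "scene" or "top" or "wrist"; returns a dict with "pixels" (384x512x3 uint8, blue, green, red), "depth" (384x512 float32, m along the optical axis (not along the pixel's ray), 0 where there is no reading), "camera_matrix" (3x3 intrinsics, pixels), "xyz" and "attitude" of the camera in the world. Camera axes: x right, y up, looking along -z (the intrinsics and any distortion apply to the point x, -y, -z); pixel columns grow to the right and rows downward; lengths in m; the calibration is good to about 2 mm. The wrist camera is an equidistant fisheye: a pixel r from the principal point sees the ray r / f radians off the axis. A picture is of the moment at which its call begins.
- env.close_job(): hands the job in, once; it reports no verdict.
The state is a dict: "clock": time; "q": joint angles; "joint_velocities": joint speeds; "effort": joint torques, N m; "eef_pos": TCP position; "orientation": TCP orientation; "contact_force": force on the tool from outside, world axes, zero at the start; "wrist_torque": the same for the moment, N m; "finger_gap": finger opening in m.
Only numpy, scipy, OpenCV 4.12 (cv2) and the standard library are available. Lean on these libraries where they do the work, as an engineer would, in place of code of your own. Each camera call takes 0.05 s, during which the arm holds its last target.

## Working session

There is one attempt and no reset: what is moved stays moved. The work goes in short steps, Python scripts to look and compute and a tool call to move; the robot and the scene stay as the last step left them, time stands still between calls to the robot, and variables do not carry over. Pictures are saved under pics/ and viewed, and the job is handed in when it is done.

Besides the shell and the picture viewer there is one more tool, called by a JSON object that holds its "api" and its "payload", one argument or row to a line. send_rows: Moves the arm, as the interface text tells. Its arguments: {"type":"object","properties":{"deltas":{"type":"array","items":{"type":"array","items":{"type":"number"}}},"grip_force":{"type":"number"}},"required":["deltas"]}

```bash
ls; mkdir -p pics; python3 - <<'E'
from plant import env
import cv2,numpy as np
print(env.read_state())
for n in ["scene","top","wrist"]:
    f=env.grab_frame(n); cv2.imwrite(f"pics/{n}0.png",f["pixels"]); np.savez(f"pics/{n}0.npz",**f)
    print(n,f["camera_matrix"].tolist(),f["xyz"],f["attitude"],[k for k in f])
E
```

```text
pics
{'clock': 0.0, 'q': array([-1.19258250e+00,  1.24491253e-01,  1.65165001e+00, -1.32978076e-05,
        1.36744846e+00, -8.26153445e-02]), 'joint_velocities': array([-1.10856302e-03, -9.72145379e-04, -8.54809468e-05, -8.87193822e-06,
       -3.22491268e-04, -1.33222406e-03]), 'effort': array([-2.95664677e-04, -4.17611253e+01, -3.59927809e+01,  7.73908035e-02,
        4.91852697e-02, -1.73260378e-04]), 'eef_pos': array([ 0.2887953 , -0.5816709 ,  0.23241013]), 'orientation': array([ 9.73571002e-01,  2.28382372e-01, -1.53485756e-04, -9.86691008e-04]), 'contact_force': array([ 0.18894239, -1.38372979, -0.31291486]), 'wrist_torque': array([-0.00440746,  0.08346633, -0.00710377]), 'finger_gap': 0.09521581716989182}
scene [[401.9096622571738, 0.0, 256.76573502845974], [0.0, 401.9096622571738, 190.0413128373269], [0.0, 0.0, 1.0]] [ 0.65575932 -0.20139718  0.83997277] [0.24576026 0.0190648  0.05419735 0.96762652] ['pixels', 'depth', 'camera_matrix', 'xyz', 'attitude']
top [[429.91598438341407, 0.0, 253.19983268973283], [0.0, 429.91598438341407, 185.43914963363562], [0.0, 0.0, 1.0]] [0.45911586 0.21632369 1.03099704] [ 0.04147271 -0.05521476 -0.70240451  0.70842025] ['pixels', 'depth', 'camera_matrix', 'xyz', 'attitude']
wrist [[297.3186396354542, 0.0, 260.6630867173232], [0.0, 297.3186396354542, 194.33456642964484], [0.0, 0.0, 1.0]] [ 0.34716505 -0.5513413   0.38375968] [-0.1013229   0.06357493 -0.52254882  0.84417689] ['pixels', 'depth', 'camera_matrix', 'xyz', 'attitude']
```

View pics/scene0.png

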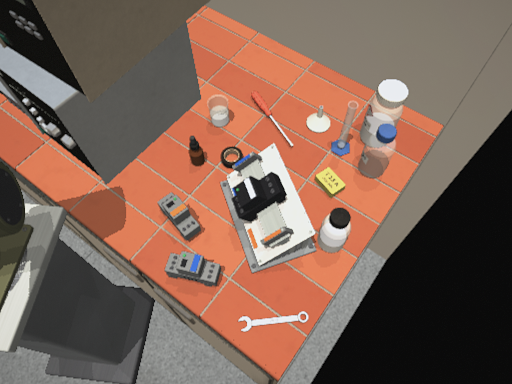

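View pics/top0.png

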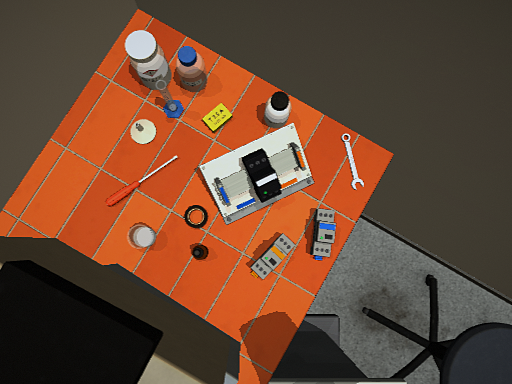

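View pics/wrist0.png

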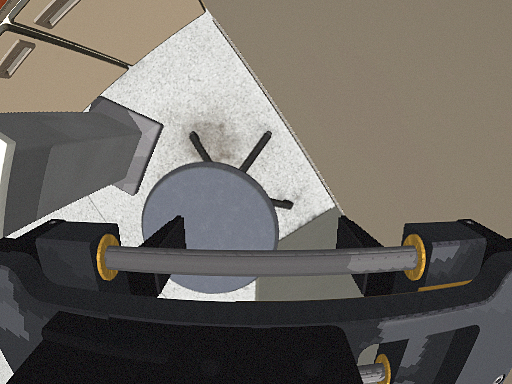

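```bash
cat > h.py <<'E'
import numpy as np,cv2
from scipy.spatial.transform import Rotation as R
def load(n): 
    d=np.load(n); return {k:d[k] for k in d.files}
def cloud(f):
    K=f["camera_matrix"];H,W=f["depth"].shape
    u,v=np.meshgrid(np.arange(W),np.arange(H)); d=f["depth"]
    p=np.stack([(u-K[0,2])/K[0,0]*d,-(v-K[1,2])/K[1,1]*d,-d],-1)
    return p@R.from_quat(f["attitude"]).as_matrix().T+f["xyz"]
E
python3 - <<'E'
from h import *
for n,(a,b,c,d) in dict(scene=(130,330,130,300),top=(180,360,110,290)).items():
    f=load(f"pics/{n}0.npz"); P=cloud(f)
    im=f["pixels"][c:d,a:b]; cv2.imwrite(f"pics/{n}0c.png",cv2.resize(im,None,fx=3.5 if n=="scene" else 3.3,fy=3.5 if n=="scene" else 3.3,interpolation=cv2.INTER_CUBIC))
    px=dict(scene=[(190,265),(180,215),(258,200),(270,340)],top=[(323,233),(270,256),(262,175),(196,216),(350,200)])[n]
    for u,v in px:
        if v<384: print(n,u,v,P[v,u].round(4))
    # table plane z
    hsv=cv2.cvtColor(f["pixels"],cv2.COLOR_BGR2HSV); m=(hsv[...,1]>190)&(hsv[...,0]<15)&(f["depth"]>0)&(abs(P[...,2])<.02)
    A=np.c_[P[m][:,:2],np.ones(m.sum())]; print("plane",np.linalg.lstsq(A,P[m][:,2],rcond=None)[0], m.sum())
E
```

```text
scene 190 265 [0.4899 0.0282 0.0798]
scene 180 215 [0.4476 0.1332 0.0772]
scene 258 200 [0.61   0.1545 0.1392]
scene 270 340 [ 0.6596 -0.0812  0.0009]
plane [0. 0. 0.] 0
top 323 233 [0.4857 0.0437 0.0813]
top 270 256 [0.4349 0.1605 0.0817]
top 262 175 [0.6017 0.1817 0.1554]
top 196 216 [ 0.5261  0.3331 -0.001 ]
top 350 200 [ 0.5681 -0.0383 -0.0015]
plane [-8.51184433e-05  2.68025780e-04 -5.54621221e-04] 54234
```

View pics/scene0c.png

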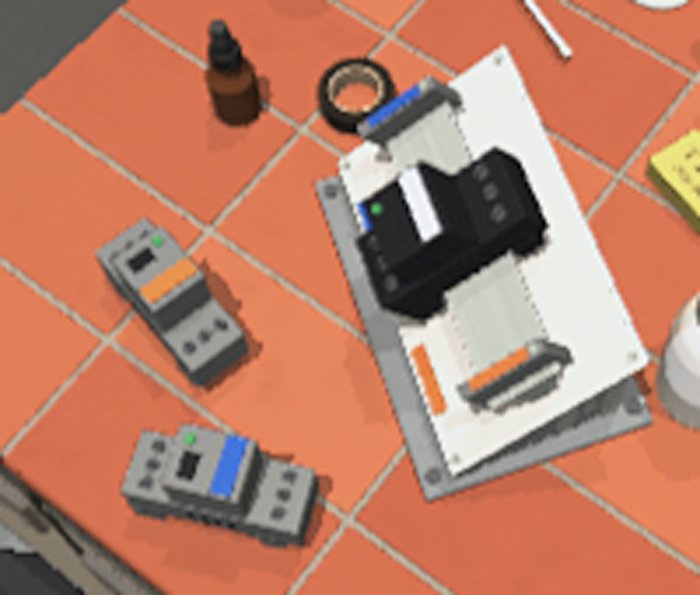

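View pics/top0c.png

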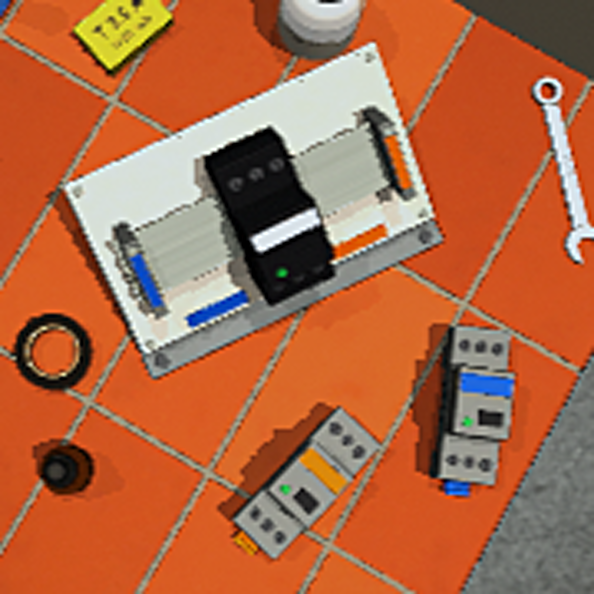

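```bash
cat > m.py <<'E'
from h import *
out={}
for n in ["scene","top"]:
    f=load(f"pics/{n}0.npz"); P=cloud(f); px=f["pixels"]
    hsv=cv2.cvtColor(px,cv2.COLOR_BGR2HSV)
    m=(hsv[...,1]>120)&(hsv[...,0]<15)&(f["depth"]>0)&(abs(P[...,2])<.006)
    print(n,"table z",np.median(P[m][:,2]),m.sum())
    for name,c in dict(blue=(.487,.04),orange=(.44,.15)).items():
        near=np.hypot(P[...,0]-c[0],P[...,1]-c[1])<.085
        tp=near&(P[...,2]>.07)&(P[...,2]<.09)
        r=cv2.minAreaRect((P[tp][:,:2]*1000).astype(np.float32))
        print(n,name,"block z",np.median(P[tp][:,2]).round(4),r,tp.sum())
        tp=near&(P[...,2]>.036)&(P[...,2]<.09)
        r=cv2.minAreaRect((P[tp][:,:2]*1000).astype(np.float32)); print("   housing",r)
        tp=near&(P[...,2]>.041)&(P[...,2]<.051)
        r=cv2.minAreaRect((P[tp][:,:2]*1000).astype(np.float32)); print("   shoulder",r,np.median(P[tp][:,2]))
    # white panel
    w=(hsv[...,1]<25)&(hsv[...,2]>190)&(P[...,2]>.0)&(P[...,2]<.125)&(np.hypot(P[...,0]-.6,P[...,1]-.165)<.17)
    q=P[w]
    for _ in range(4):
        c0=np.median(q,0);c0=q.mean(0); u,s,vt=np.linalg.svd(q-c0,full_matrices=False); nn=vt[2]*np.sign(vt[2,2]); d=(P[w]-c0)@nn; q=P[w][abs(d)<.003]
    print("panel n",nn,"tilt",np.degrees(np.arccos(nn[2])),"yaw",np.degrees(np.arctan2(-nn[1],-nn[0])),c0,len(q))
    # in plane rect
    hx=np.array([-nn[0],-nn[1],0]);hx/=np.linalg.norm(hx); ey=np.cross([0,0,1],hx); ex=np.cross(ey,nn)
    L=np.c_[(q-c0)@ex,(q-c0)@ey]*1000; r=cv2.minAreaRect(L.astype(np.float32)); print("  rect",r)
E
python3 m.py
```

```text
scene table z -0.00048219229241108774 51769
scene blue block z 0.0801 ((486.85809326171875, 33.70772933959961), (38.24993133544922, 46.36199188232422), 84.03166961669922) 470
   housing ((491.00091552734375, 67.61956787109375), (109.28742980957031, 108.13463592529297), 82.70709228515625)
   shoulder ((490.6933288574219, 67.92945861816406), (109.10008239746094, 108.12371063232422), 83.30193328857422) 0.04589771097049844
scene orange block z 0.0799 ((432.4644775390625, 149.86302185058594), (37.893943786621094, 46.983863830566406), 46.87113952636719) 391
   housing ((432.23321533203125, 149.80239868164062), (39.627052307128906, 109.64439392089844), 46.930030822753906)
   shoulder ((432.2333068847656, 149.80032348632812), (39.6095085144043, 109.64974975585938), 46.94869613647461) 0.04600460250209293
panel n [-0.5020055  -0.24517316  0.82938568] tilt 33.96431605770279 yaw 26.030300521273322 [0.65022602 0.17260839 0.08083936] 2544
  rect ((-21.55429458618164, 24.626754760742188), (229.97515869140625, 142.42221069335938), 89.94256591796875)
top table z -0.000608741279216618 55677
top blue b
[... 281 characters left out ...]
 (107.12371826171875, 107.8501968383789), 82.67373657226562) 0.04561170828237793
top orange block z 0.0799 ((433.9776611328125, 151.64730834960938), (38.235477447509766, 44.907310485839844), 45.95320510864258) 372
   housing ((434.4484558105469, 151.9975128173828), (40.63066482543945, 107.15164184570312), 47.11460876464844)
   shoulder ((434.4484558105469, 151.9975128173828), (40.63066482543945, 107.15164184570312), 47.11460876464844) 0.0456949692520392
panel n [-0.50234575 -0.24621503  0.82887086] tilt 34.01707766999728 yaw 26.110887874327954 [0.64324357 0.20021627 0.08265632] 2091
  rect ((-25.74677276611328, -2.9154586791992188), (228.7506103515625, 142.43402099609375), 89.81320190429688)
```

```bash
cat > r.py <<'E'
from h import *
yaw=np.radians(26.07);t=np.radians(34)
n=np.array([-np.sin(t)*np.cos(yaw),-np.sin(t)*np.sin(yaw),np.cos(t)]);ey=np.array([-np.sin(yaw),np.cos(yaw),0]);ex=np.cross(ey,n)
RR=np.c_[ex,ey,n]
if __name__=="__main__":
  for nm in ["scene","top"]:
    f=load(f"pics/{nm}0.npz");P=cloud(f).copy();P[...,2]+=.0005
    hsv=cv2.cvtColor(f["pixels"],cv2.COLOR_BGR2HSV)
    w=(P[...,2]>.0)&(P[...,2]<.2)&(np.hypot(P[...,0]-.6,P[...,1]-.165)<.2)
    L=P@RR
    wh=w&(hsv[...,1]<25)&(hsv[...,2]>190)
    h=L[wh][:,2]; hist,e=np.histogram(h,np.arange(h.min(),h.max(),.001)); z0=e[hist.argmax()]+.0005; z0=np.median(h[abs(h-z0)<.003])
    Z=z0+.010; ph=L[wh&(abs(L[...,2]-z0)<.003)]
    ymid=(np.percentile(ph[:,1],.3)+np.percentile(ph[:,1],99.7))/2
    # x so that height=.08 : O=ex*X+ey*Y+n*Z
    X=(.08-n[2]*Z)/ex[2]
    O=RR@[X,ymid,Z]; print(nm,"O",O.round(4),"panel x",(ph[:,0].min()-X).round(4),(ph[:,0].max()-X).round(4), "y",(ph[:,1].min()-ymid).round(4),(ph[:,1].max()-ymid).round(4))
    l=(P-O)@RR
    rl=w&(abs(l[...,2]-.016)<.003)&(abs(l[...,0])<.035)&(abs(l[...,1])<.09); q=l[rl]
    for a,b in [(-.08,-.03),(.03,.08)]:
        s=q[(q[:,1]>a)&(q[:,1]<b)]; print("  rail x",np.percentile(s[:,0],[1,99]).round(4),"z",np.median(s[:,2]).round(4))
    bl=w&(l[...,2]>.072)&(l[...,2]<.09)&(abs(l[...,1])<.035);s=l[bl];print("  black top y",np.percentile(s[:,1],[1,99]).round(4),"x",np.percentile(s[:,0],[1,99]).round(4),"z",np.median(s[:,2]).round(4))
    bl=w&(l[...,2]>.032)&(l[...,2]<.044)&(abs(l[...,1])<.11)&(abs(l[...,1])>.07);s=l[bl]
    for sg in (1,-1):
        k=s[s[:,1]*sg>0]; print("  stop y",np.percentile(k[:,1],[2,98]).round(4))
E
python3 r.py
```

```text
scene O [0.6219 0.1856 0.08  ] panel x -0.0757 0.0666 y -0.1145 0.1156
  rail x [-0.0236  0.0261] z 0.0161
  rail x [-0.0229  0.0261] z 0.0158
  black top y [-0.0236  0.0334] x [-0.1823  0.0242] z 0.0798
  stop y [0.0867 0.0968]
  stop y [-0.1092 -0.0872]
top O [0.6241 0.1876 0.08  ] panel x -0.0767 0.0658 y -0.1145 0.1142
  rail x [-0.0237  0.0256] z 0.016
  rail x [-0.0237  0.0257] z 0.016
  black top y [-0.0274  0.024 ] x [-0.1922  0.0244] z 0.0799
  stop y [0.0871 0.1082]
  stop y [-0.0966 -0.0759]
```

```bash
cat > plan.py <<'E'
from h import *
import sys
from plant import env
from r import RR
O=np.array([.6235,.1868,.0803])
MOD=dict(blue=(np.array([.4878,.0347]),-6.5),orange=(np.array([.4333,.1509]),-43.1))
T=np.array([[0,1,0],[1,0,0],[0,0,-1.]]).T  # columns: tool x=mod y, tool y=mod x, tool z=-mod z
def tablepose(name,z,x=0):
    c,y=MOD[name]; M=R.from_euler('z',y,degrees=True).as_matrix()
    return np.r_[c,z]+M@[x,0,0], M@T
def railpose(ybay,th,s=0,dz=0,grip=(0,0,.0655),o=None):
    """module root corner at (25+s,16+dz), foot up th deg"""
    A=R.from_euler('y',th,degrees=True).as_matrix()
    root=np.array([.025+s,ybay,.016+dz]); p=root+A@(np.array(grip)-[.025,0,.016])
    return (O if o is None else o)+RR@p, RR@A@T
def cur():
    s=env.read_state(); return np.array(s["eef_pos"]),R.from_quat(s["orientation"]).as_matrix(),s
def rows(pose,claw,n=None,start=None,dmax=.045,amax=8):
    p0,R0,s=cur()
    if start is not None: p0,R0=start
    p1,R1=pose; rv=R.from_matrix(R0.T@R1).as_rotvec()
    if n is None: n=int(max(1,np.ceil(max(np.linalg.norm(p1-p0)/dmax,np.degrees(np.linalg.norm(rv))/amax))))
    out=[]
    for k in range(n):
        Rk=R0@R.from_rotvec(rv*k/n).as_matrix(); d=Rk.T@(p1-p0)/n
        out.append([round(float(v),4) for v in np.r_[d,rv/n]]+[claw])
    return out
def show(l): print(len(l)); print(str(l).replace(" ",""))
def err(pose):
    p,Rm,s=cur(); print("t",round(s["clock"],2),"tool err mm",(Rm.T@(pose[0]-p)*1e3).round(1),"rot deg",np.degrees(R.from_matrix(Rm.T@pose[1]).as_rotvec()).round(1),"F",s["contact_force"].round(1),"Frail",(RR.T@s["contact_force"]).round(1),"gap",round(s["finger_gap"],4))
E
python3 - <<'E'
from plan import *
show(rows(tablepose("blue",.16),.75,dmax=.05))
E
```

```text
14
[[0.0323,-0.0331,0.0052,-0.0001,-0.0001,-0.0712,0.75],[0.0346,-0.0307,0.0052,-0.0001,-0.0001,-0.0712,0.75],[0.0367,-0.0282,0.0052,-0.0001,-0.0001,-0.0712,0.75],[0.0386,-0.0255,0.0052,-0.0001,-0.0001,-0.0712,0.75],[0.0403,-0.0227,0.0052,-0.0001,-0.0001,-0.0712,0.75],[0.0418,-0.0198,0.0052,-0.0001,-0.0001,-0.0712,0.75],[0.0431,-0.0168,0.0052,-0.0001,-0.0001,-0.0712,0.75],[0.0442,-0.0136,0.0052,-0.0001,-0.0001,-0.0712,0.75],[0.0451,-0.0105,0.0052,-0.0001,-0.0001,-0.0712,0.75],[0.0457,-0.0072,0.0052,-0.0001,-0.0001,-0.0712,0.75],[0.0461,-0.004,0.0052,-0.0001,-0.0001,-0.0712,0.75],[0.0463,-0.0007,0.0052,-0.0001,-0.0001,-0.0712,0.75],[0.0462,0.0026,0.0052,-0.0001,-0.0001,-0.0712,0.75],[0.0459,0.0059,0.0052,-0.0001,-0.0001,-0.0712,0.75]]
```

{"api": "send_rows", "payload": {
  "deltas": [
    [0.032,-0.033,0.004,0,0,-0.071,0.75],
    [0.035,-0.031,0.004,0,0,-0.071,0.75],
    [0.037,-0.028,0.004,0,0,-0.071,0.75],
    [0.039,-0.026,0.004,0,0,-0.071,0.75],
    [0.04,-0.023,0.004,0,0,-0.071,0.75],
    [0.042,-0.02,0.004,0,0,-0.071,0.75],
    [0.043,-0.017,0.004,0,0,-0.071,0.75],
    [0.044,-0.014,0.004,0,0,-0.071,0.75],
    [0.045,-0.01,0.004,0,0,-0.071,0.75],
    [0.046,-0.007,0.004,0,0,-0.071,0.75],
    [0.046,-0.004,0.004,0,0,-0.071,0.75],
    [0.046,-0.001,0.004,0,0,-0.071,0.75],
    [0.046,0.003,0.004,0,0,-0.071,0.75],
    [0.046,0.006,0.004,0,0,-0.071,0.75]
  ]
}}

```text
clock: 1.9
eef_pos: [0.4827, 0.0559, 0.1732]
orientation: [0.738, 0.675, 0.001, -0.002]
contact_force: [-0.5, -0.6, 0.1]
finger_gap: 0.0717
```

```bash
python3 - <<'E'
from plan import *
P=tablepose("blue",.11); err(P); show(rows(P,.75))
f=env.grab_frame("wrist"); cv2.imwrite("pics/wrist1.png",f["pixels"])
E
```

```text
t 1.9 tool err mm [-20.9   7.   63.1] rot deg [-0.  -0.2  1.4] F [-0.5 -0.6  0.1] Frail [-0.5 -0.3  0.5] gap 0.0717
2
[[-0.0105,0.0035,0.0316,-0.0003,-0.0019,0.0119,0.75],[-0.0104,0.0036,0.0316,-0.0003,-0.0019,0.0119,0.75]]
```

View pics/wrist1.png

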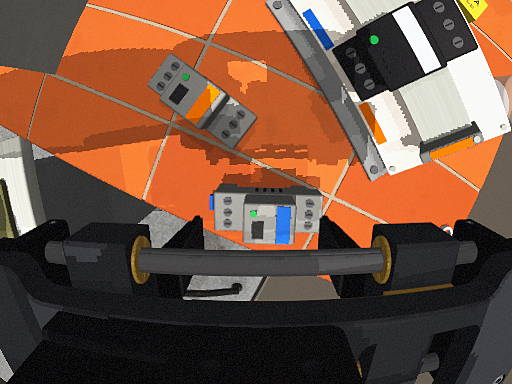

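{"api": "send_rows", "payload": {
  "deltas": [
    [-0.021,0.007,0.02,0,0,0.024,0.75],
    [0,0,0.02,0,0,0,0.75],
    [0,0,0,0,0,0,0.75]
  ]
}}

```text
clock: 2.33
eef_pos: [0.4883, 0.0408, 0.131]
orientation: [0.743, 0.669, 0.002, -0.003]
contact_force: [-0.4, -0.1, -0.3]
finger_gap: 0.0712
```

```bash
python3 - <<'E'
from plan import *
P=tablepose("blue",.066); err(P)
f=env.grab_frame("wrist"); cv2.imwrite("pics/wrist2.png",f["pixels"])
E
```

```text
t 2.33 tool err mm [-6.6  0.3 65. ] rot deg [-0.1 -0.4  0.5] F [-0.4 -0.1 -0.3] Frail [-0.5  0.1 -0. ] gap 0.0712
```

View pics/wrist2.png

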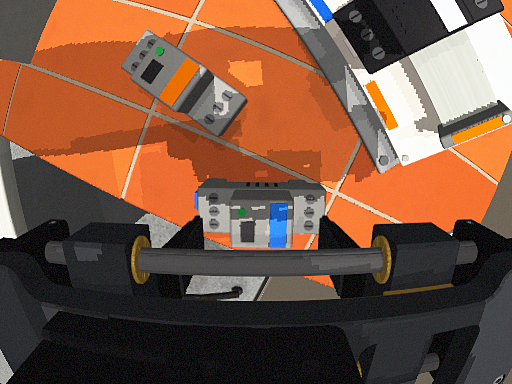

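{"api": "send_rows", "payload": {
  "deltas": [
    [-0.006,0,0.015,0,0,0.008,0.75],
    [-0.001,0,0.015,0,-0.006,0,0.75],
    [0,0,0.015,0,0,0,0.75],
    [0,0,0.006,0,0,0,0.75],
    [0,0,0,0,0,0,0.75]
  ]
}}

```text
clock: 3.0
eef_pos: [0.4889, 0.0332, 0.079]
orientation: [0.746, 0.666, 0.001, 0.0]
contact_force: [-0.6, -0.3, 0.7]
finger_gap: 0.0713
```

```bash
python3 - <<'E'
from plan import *
P=tablepose("blue",.0665); err(P)
E
```

```text
t 3.0 tool err mm [ 1.3 -1.3 12.5] rot deg [ 0.1 -0.1 -0. ] F [-0.6 -0.3  0.7] Frail [-0.2 -0.   0.9] gap 0.0713
```

{"api": "send_rows", "payload": {
  "deltas": [
    [0.001,-0.001,0.008,0,0,0,0.75],
    [0,0,0.005,0,0,0,0.75],
    [0,0,0,0,0,0,0.75],
    [0,0,0,0,0,0,0.3],
    [0,0,0,0,0,0,0.3],
    [0,0,0,0,0,0,0.3]
  ],
  "grip_force": 50
}}

```text
clock: 3.75
eef_pos: [0.489, 0.0346, 0.0664]
orientation: [0.746, 0.666, 0.002, 0.001]
contact_force: [-2.2, -0.3, -0.6]
finger_gap: 0.0469
```

```bash
python3 - <<'E'
from plan import *
P=tablepose("blue",.066); err(P)
E
```

```text
t 3.75 tool err mm [ 0.  -1.2  0.4] rot deg [ 0.2 -0.1  0. ] F [-2.2 -0.3 -0.6] Frail [-2.1  0.7  0.7] gap 0.0469
```

```bash
python3 - <<'E'
from plan import *
g=(0,0,.0664)
p,Rm,s=cur()
A=railpose(.055,18,.018,.10,g); B=railpose(.055,18,.018,.012,g)
print(A[0],B[0])
L=(p+[0,0,.13],Rm)
show(rows(A,.3,start=L,dmax=.04))
E
```

```text
[0.5390189  0.20669761 0.24207031] [0.58322125 0.22832342 0.169115  ]
5
[[0.0354,0.0061,-0.009,-0.0535,0.0158,-0.1129,0.3],[0.0346,0.0105,-0.0081,-0.0535,0.0158,-0.1129,0.3],[0.0332,0.0147,-0.0068,-0.0535,0.0158,-0.1129,0.3],[0.0315,0.0187,-0.0054,-0.0535,0.0158,-0.1129,0.3],[0.0292,0.0224,-0.0039,-0.0535,0.0158,-0.1129,0.3]]
```

{"api": "send_rows", "payload": {
  "deltas": [
    [0,0,-0.02,0,0,0,0.3],
    [0,0,-0.03,0,0,0,0.3],
    [0,0,-0.03,0,0,0,0.3],
    [0,0,-0.03,0,0,0,0.3],
    [0.02,0.004,-0.015,-0.03,0.01,-0.06,0.3],
    [0.03,0.006,-0.009,-0.05,0.016,-0.11,0.3],
    [0.03,0.01,-0.008,-0.05,0.016,-0.11,0.3],
    [0.03,0.014,-0.007,-0.05,0.016,-0.11,0.3],
    [0.03,0.018,-0.005,-0.05,0.016,-0.11,0.3],
    [0.02,0.015,-0.003,-0.03,0.01,-0.06,0.3],
    [0,0,0,0,0,0,0.3]
  ]
}}

```text
clock: 5.12
eef_pos: [0.5228, 0.2135, 0.2306]
orientation: [0.513, 0.847, 0.119, 0.064]
contact_force: [-0.2, 0.2, -2.2]
finger_gap: 0.0457
```

```bash
python3 - <<'E'
from plan import *
g=(0,0,.0664)
A=railpose(.055,18,.018,.04,g); err(A); show(rows(A,.3,dmax=.03))
f=env.grab_frame("scene"); cv2.imwrite("pics/s2.png",f["pixels"])
E
```

```text
t 5.12 tool err mm [-15.   33.   48.7] rot deg [-0.5 -1.2  1.3] F [-0.2  0.2 -2.2] Frail [-1.3  0.2 -1.8] gap 0.0457
3
[[-0.005,0.011,0.0162,-0.0028,-0.0068,0.0078,0.3],[-0.0048,0.011,0.0163,-0.0028,-0.0068,0.0078,0.3],[-0.0046,0.011,0.0164,-0.0028,-0.0068,0.0078,0.3]]
```

View pics/s2.png

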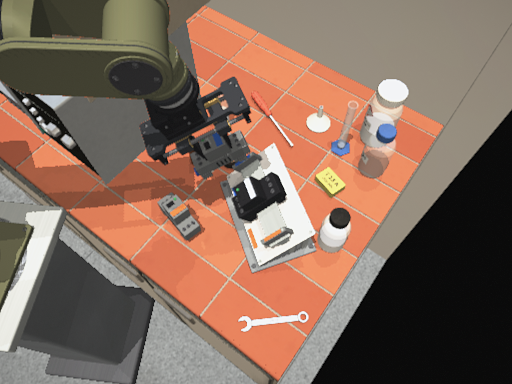

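{"api": "send_rows", "payload": {
  "deltas": [
    [-0.008,0.016,0.012,-0.004,-0.01,0.01,0.3],
    [-0.005,0.015,0.015,-0.004,-0.01,0.01,0.3],
    [0,0,0.012,0,0,0,0.3],
    [0,0,0,0,0,0,0.3]
  ]
}}

```text
clock: 5.68
eef_pos: [0.5626, 0.2182, 0.1954]
orientation: [0.524, 0.841, 0.114, 0.071]
contact_force: [-0.5, -0.6, -2.7]
finger_gap: 0.0459
```

```bash
python3 - <<'E'
from plan import *
g=(0,0,.0664)
A=railpose(.055,18,.017,.001,g); err(A); show(rows(A,.3,dmax=.012))
E
```

```text
t 5.67 tool err mm [ 0.  17.7 42.2] rot deg [-0.5 -0.   0. ] F [-0.5 -0.6 -2.7] Frail [-2.  -0.3 -1.8] gap 0.0459
4
[[0.0,0.0044,0.0106,-0.0024,-0.0,0.0002,0.3],[0.0,0.0044,0.0106,-0.0024,-0.0,0.0002,0.3],[0.0,0.0044,0.0106,-0.0024,-0.0,0.0002,0.3],[0.0,0.0044,0.0106,-0.0024,-0.0,0.0002,0.3]]
```

{"api": "send_rows", "payload": {
  "deltas": [
    [0,0.006,0.008,-0.008,0,0,0.3],
    [0,0.005,0.011,0,0,0,0.3],
    [0,0.004,0.011,0,0,0,0.3],
    [0,0.002,0.007,0,0,0,0.3],
    [0,0,0,0,0,0,0.3]
  ]
}}

```text
clock: 6.3
eef_pos: [0.5874, 0.2303, 0.1625]
orientation: [0.524, 0.84, 0.118, 0.073]
contact_force: [-0.4, -0.5, -1.6]
finger_gap: 0.0459
```

```bash
python3 - <<'E'
from plan import *
g=(0,0,.0664)
A=railpose(.055,18,.017,.000,g); err(A); show(rows(A,.3,dmax=.012))
for n in ["scene","top","wrist"]:
  f=env.grab_frame(n); cv2.imwrite(f"pics/{n}3.png",f["pixels"]); np.savez(f"pics/{n}3.npz",**f)
a=cv2.imread("pics/scene3.png")[110:260,150:330]; b=cv2.imread("pics/top3.png")[110:260,170:350]
cv2.imwrite("pics/c3.png",cv2.resize(np.hstack([a,b]),None,fx=2.2,fy=2.2,interpolation=cv2.INTER_CUBIC))
E
```

```text
t 6.3 tool err mm [0.  0.2 4.1] rot deg [-0.1 -0.   0. ] F [-0.4 -0.5 -1.6] Frail [-1.3 -0.2 -1. ] gap 0.0459
1
[[0.0,0.0002,0.0041,-0.001,-0.0002,0.0007,0.3]]
```

View pics/c3.png

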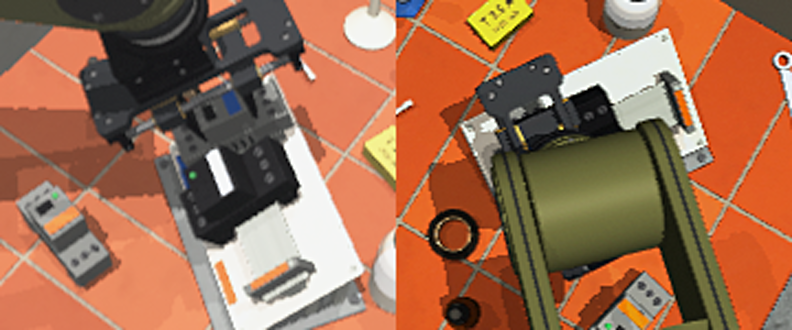

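View pics/wrist3.png

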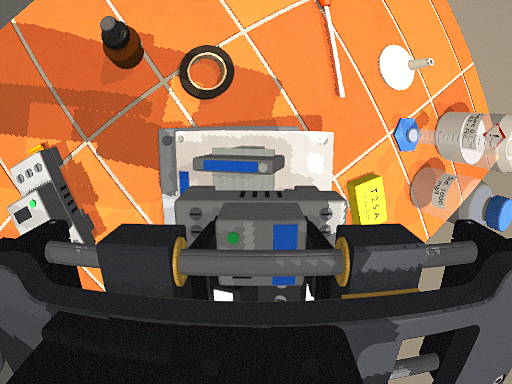

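{"api": "send_rows", "payload": {
  "deltas": [
    [0,0.001,0.004,-0.002,0,0,0.3],
    [0,0,0,0,0,0,0.3],
    [0,-0.004,0.0015,0,0,0,0.3],
    [0,-0.004,0.0015,0,0,0,0.3],
    [0,0,0,0,0,0,0.3]
  ]
}}

```text
clock: 7.08
eef_pos: [0.5831, 0.228, 0.1555]
orientation: [0.524, 0.84, 0.12, 0.075]
contact_force: [0.2, 0.4, -2.8]
finger_gap: 0.0456
```

```bash
python3 - <<'E'
from plan import *
g=(0,0,.0664)
A=railpose(.055,18,.0,.000,g); err(A); show(rows(A,.3,dmax=.012))
E
```

```text
t 7.08 tool err mm [ 0.2 -9.4  3.9] rot deg [0.2 0.  0. ] F [ 0.2  0.4 -2.8] Frail [-1.3  0.2 -2.5] gap 0.0456
1
[[0.0002,-0.0094,0.0039,0.0043,0.0005,0.0008,0.3]]
```

{"api": "send_rows", "payload": {
  "deltas": [
    [0,-0.003,0.002,0.003,0,0,0.3],
    [0,-0.003,0.001,0,0,0,0.3],
    [0,-0.002,0.001,0,0,0,0.3],
    [0,0,0,0,0,0,0.3]
  ]
}}

```text
clock: 7.58
eef_pos: [0.5772, 0.225, 0.1495]
orientation: [0.524, 0.84, 0.119, 0.075]
contact_force: [0.7, -0.4, -2.4]
finger_gap: 0.0457
```

```bash
python3 - <<'E'
from plan import *
g=(0,0,.0664)
A=railpose(.055,18,.0,.000,g); err(A)
E
```

```text
t 7.58 tool err mm [ 0.3 -1.4 -0. ] rot deg [0.2 0.  0. ] F [ 0.7 -0.4 -2.4] Frail [-0.9 -0.6 -2.2] gap 0.0457
```

{"api": "send_rows", "payload": {
  "deltas": [
    [0,-0.0015,0,0,0,0,0.3],
    [0,0,0,0,0,0,0.3],
    [0,-0.0015,0.0005,0,0,0,0.3],
    [0,0,0,0,0,0,0.3]
  ]
}}

```text
clock: 8.07
eef_pos: [0.5767, 0.2247, 0.1499]
orientation: [0.524, 0.84, 0.122, 0.077]
contact_force: [1.5, 0.3, -3.2]
finger_gap: 0.0458
```

```bash
python3 - <<'E'
from plan import *
g=(0,0,.0664)
A=railpose(.055,18,.0,.000,g); err(A)
E
```

```text
t 8.07 tool err mm [ 0.4 -1.   0.5] rot deg [0.5 0.1 0. ] F [ 1.5  0.3 -3.2] Frail [-0.5 -0.3 -3.5] gap 0.0458
```

{"api": "send_rows", "payload": {
  "deltas": [
    [0,-0.003,0.001,0,0,0,0.3],
    [0,-0.003,0.001,0,0,0,0.3]
  ]
}}

```text
clock: 8.32
eef_pos: [0.576, 0.2243, 0.1494]
orientation: [0.524, 0.839, 0.127, 0.08]
contact_force: [8.7, 5.9, -5.2]
finger_gap: 0.0458
```

```bash
python3 - <<'E'
from plan import *
g=(0,0,.0664)
A=railpose(.055,18,.0,.000,g); err(A)
E
```

```text
t 8.32 tool err mm [ 0.4 -0.1  0.3] rot deg [ 1.3  0.1 -0. ] F [ 8.7  5.9 -5.2] Frail [  5.7   1.5 -10.1] gap 0.0458
```

{"api": "send_rows", "payload": {
  "deltas": [
    [0,0.0005,0.001,0,0,0,0.3],
    [0,-0.0025,0.0015,-0.05,0,0,0.3],
    [0,-0.0025,0.0013,-0.05,0,0,0.3]
  ]
}}

```text
clock: 8.7
eef_pos: [0.5728, 0.2227, 0.1443]
orientation: [0.519, 0.831, 0.169, 0.106]
contact_force: [2.6, 2.2, -2.3]
finger_gap: 0.0457
```

```bash
python3 - <<'E'
from plan import *
g=(0,0,.0664)
for th in (12,8,0):
  A=railpose(.055,th,.0,.000,g); err(A)
E
```

```text
t 8.7 tool err mm [ 0.4 -0.2 -0.7] rot deg [1.  0.1 0. ] F [ 2.6  2.2 -2.3] Frail [ 1.4  0.8 -3.8] gap 0.0457
t 8.7 tool err mm [ 0.5 -3.7  1.1] rot deg [-3.   0.1  0. ] F [ 2.6  2.2 -2.3] Frail [ 1.4  0.8 -3.8] gap 0.0457
t 8.7 tool err mm [  0.5 -10.2   5.4] rot deg [-11.    0.1   0.1] F [ 2.6  2.2 -2.3] Frail [ 1.4  0.8 -3.8] gap 0.0457
```

{"api": "send_rows", "payload": {
  "deltas": [
    [0,-0.0025,0.0013,-0.05,0,0,0.3],
    [0,-0.0025,0.0013,-0.05,0,0,0.3]
  ]
}}

```text
clock: 8.95
eef_pos: [0.5687, 0.2207, 0.1417]
orientation: [0.512, 0.823, 0.21, 0.132]
contact_force: [-3.0, -0.1, 8.9]
finger_gap: 0.0456
```

```bash
python3 - <<'E'
from plan import *
g=(0,0,.0664)
for th in (8,0):
  A=railpose(.055,th,.0,.000,g); err(A)
E
```

```text
t 8.95 tool err mm [0.5 1.4 0.6] rot deg [2.7 0.1 0.1] F [-3.  -0.1  8.9] Frail [2.7 1.2 9. ] gap 0.0456
t 8.95 tool err mm [ 0.5 -5.5  4.3] rot deg [-5.3  0.   0.1] F [-3.  -0.1  8.9] Frail [2.7 1.2 9. ] gap 0.0456
```

{"api": "send_rows", "payload": {
  "deltas": [
    [0,-0.0025,0.004,-0.05,0,0,0.3],
    [0,-0.0025,0.005,-0.05,0,0,0.3]
  ]
}}

```text
clock: 9.2
eef_pos: [0.5671, 0.22, 0.1348]
orientation: [0.503, 0.813, 0.249, 0.156]
contact_force: [-33.4, -13.8, 34.5]
finger_gap: 0.046
```

```bash
python3 - <<'E'
from plan import *
g=(0,0,.0664)
for th in (0,):
  A=railpose(.055,th,.0,.000,g); err(A)
E
```

```text
t 9.2 tool err mm [ 0.4 -0.5 -1.1] rot deg [ 0.2 -0.1  0.3] F [-33.4 -13.8  34.5] Frail [-10.6   2.2  48.8] gap 0.046
```

{"api": "send_rows", "payload": {
  "deltas": [
    [0,0.0005,-0.001,0.003,0,0,0.3],
    [0,0,0,0,0,0,0.3]
  ]
}}

```text
clock: 9.45
eef_pos: [0.5664, 0.2196, 0.1358]
orientation: [0.504, 0.813, 0.248, 0.155]
contact_force: [6.7, 4.2, -5.3]
finger_gap: 0.0458
```

```bash
python3 - <<'E'
from plan import *
g=(0,0,.0664)
for th in (0,):
  A=railpose(.055,th,.0,.000,g); err(A)
for n in ["wrist"]:
  f=env.grab_frame(n); cv2.imwrite(f"pics/{n}4.png",f["pixels"])
E
```

```text
t 9.45 tool err mm [ 0.5 -0.5  0.2] rot deg [ 0.  -0.1  0.3] F [ 6.7  4.2 -5.3] Frail [ 3.5  0.9 -8.8] gap 0.0458
```

View pics/wrist4.png

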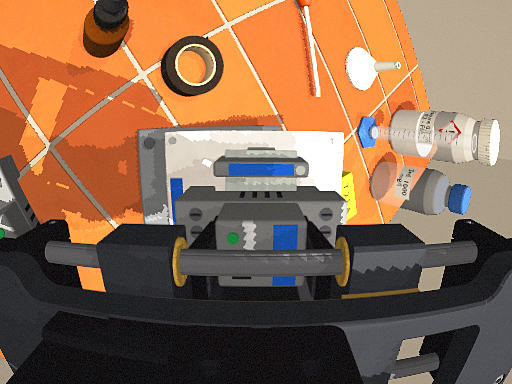

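{"api": "send_rows", "payload": {
  "deltas": [
    [0,0,0,0,0,0,0.75],
    [0,0,0,0,0,0,0.75],
    [0,0,-0.015,0,0,0,0.75],
    [0,0,-0.03,0,0,0,0.75],
    [0,0,-0.04,0,0,0,0.75],
    [0,-0.03,-0.04,0,0,0,0.75],
    [0,-0.03,-0.03,0,0,0,0.75]
  ]
}}

```text
clock: 10.38
eef_pos: [0.4412, 0.1579, 0.2337]
orientation: [0.503, 0.815, 0.245, 0.152]
contact_force: [-0.5, 0.0, 0.3]
finger_gap: 0.0712
```

```bash
python3 - <<'E'
from plan import *
A=tablepose("orange",.14); err(A); show(rows(A,.75,dmax=.04))
print(cur()[0],cur()[2]["q"].round(2))
for n in ["scene","wrist"]:
  f=env.grab_frame(n); cv2.imwrite(f"pics/{n}5.png",f["pixels"]); np.savez(f"pics/{n}5.npz",**f)
E
```

```text
t 10.38 tool err mm [ -2.5 -60.2  72.5] rot deg [ 29.3 -20.2  67.6] F [-0.5  0.   0.3] Frail [-0.2  0.2  0.5] gap 0.0712
10
[[-0.0003,-0.006,0.0073,0.0511,-0.0353,0.118,0.75],[-0.0007,-0.0056,0.0076,0.0511,-0.0353,0.118,0.75],[-0.001,-0.0051,0.0079,0.0511,-0.0353,0.118,0.75],[-0.0013,-0.0045,0.0082,0.0511,-0.0353,0.118,0.75],[-0.0015,-0.0039,0.0084,0.0511,-0.0353,0.118,0.75],[-0.0017,-0.0033,0.0087,0.0511,-0.0353,0.118,0.75],[-0.0017,-0.0027,0.0089,0.0511,-0.0353,0.118,0.75],[-0.0017,-0.002,0.0091,0.0511,-0.0353,0.118,0.75],[-0.0015,-0.0014,0.0092,0.0511,-0.0353,0.118,0.75],[-0.0013,-0.0007,0.0093,0.0511,-0.0353,0.118,0.75]]
[0.44117497 0.15786523 0.23367225] [ 0.12 -0.7   2.38  0.23  0.92 -0.43]
```

View pics/scene5.png

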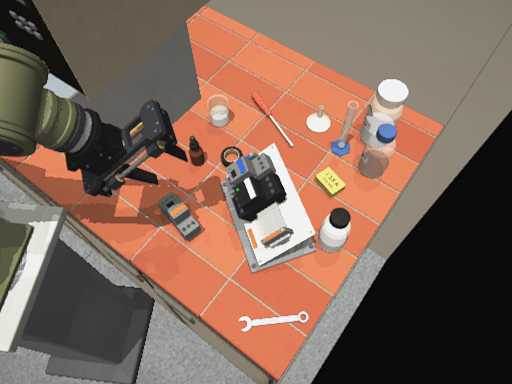

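View pics/wrist5.png

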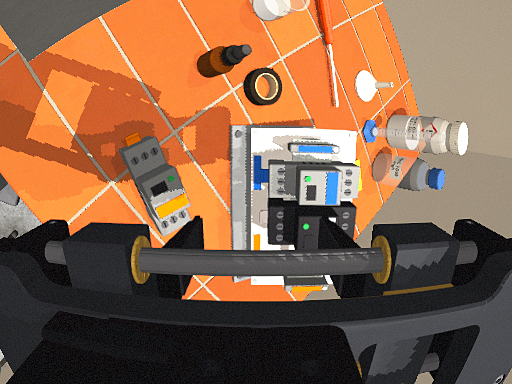

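```bash
cat > chk.py <<'E'
from h import *
from r import RR
import sys
def chk(fn,O,y0):
    f=load(fn); P=cloud(f); P[...,2]+=.0005
    l=(P-O)@RR; near=(abs(l[...,1]-y0)<.026)&(abs(l[...,0])<.08)
    for nm,a,b in [("block",.07,.09),("should",.038,.054)]:
        m=near&(l[...,2]>a)&(l[...,2]<b)&(abs(l[...,1]-y0)<.019 if nm=="should" else True); q=l[m]
        if len(q)<20: print(nm,"few"); continue
        A=np.c_[q[:,:2],np.ones(len(q))]; c=np.linalg.lstsq(A,q[:,2],rcond=None)[0]
        print(nm,len(q),"x",(np.percentile(q[:,0],[1,99])*1e3).round(1),"y",(np.percentile(q[:,1],[1,99])*1e3).round(1),"z",(np.median(q[:,2])*1e3).round(1),"slope deg",np.degrees(c[:2]).round(2))
if __name__=="__main__":
    print("blue");chk(sys.argv[1],np.array([.6219,.1856,.08]),.055)
    print("black");chk(sys.argv[1],np.array([.6219,.1856,.08]),.0)
    print("orange");chk(sys.argv[1],np.array([.6219,.1856,.08]),-.055)
E
python3 chk.py pics/scene5.npz
```

```text
blue
block 396 x [-20.6  24.4] y [35. 73.] z 79.8 slope deg [-2.14  4.2 ]
should 373 x [-51.6  55.2] y [36.3 73.2] z 46.0 slope deg [-0.03 -0.2 ]
black
block 539 x [-20.8  24.5] y [-24.   23.8] z 80.0 slope deg [-1.7   2.76]
should 407 x [-51.3  55.5] y [-18.3  18.3] z 46.1 slope deg [-0.27  0.39]
orange
block few
should few
```

{"api": "send_rows", "payload": {
  "deltas": [
    [0,-0.004,0.003,0.051,-0.035,0.118,0.75],
    [-0.001,-0.004,0.004,0.051,-0.035,0.118,0.75],
    [-0.001,-0.004,0.005,0.051,-0.035,0.118,0.75],
    [-0.001,-0.004,0.006,0.051,-0.035,0.118,0.75],
    [-0.001,-0.004,0.007,0.051,-0.035,0.118,0.75],
    [-0.001,-0.003,0.008,0.051,-0.035,0.118,0.75],
    [-0.002,-0.003,0.008,0.051,-0.035,0.118,0.75],
    [-0.002,-0.002,0.008,0.051,-0.035,0.118,0.75],
    [-0.001,-0.001,0.008,0.051,-0.035,0.1,0.75],
    [0,0,0,0,0,0,0.75]
  ]
}}

```text
clock: 11.72
eef_pos: [0.4338, 0.1528, 0.1642]
orientation: [0.896, 0.444, 0.019, 0.013]
contact_force: [-0.4, 0.2, -0.2]
finger_gap: 0.0708
```

```bash
python3 - <<'E'
from plan import *
A=tablepose("orange",.11); err(A); show(rows(A,.75,dmax=.02))
E
```

```text
t 11.72 tool err mm [-3.  -1.4 54.2] rot deg [ 2.2 -1.4  5.8] F [-0.4  0.2 -0.2] Frail [-0.3  0.3 -0. ] gap 0.0708
3
[[-0.001,-0.0005,0.0181,0.0129,-0.008,0.0337,0.75],[-0.0009,-0.0002,0.0181,0.0129,-0.008,0.0337,0.75],[-0.0007,0.0001,0.0181,0.0129,-0.008,0.0337,0.75]]
```

{"api": "send_rows", "payload": {
  "deltas": [
    [-0.001,0,0.018,0.02,-0.012,0.05,0.75],
    [-0.001,0,0.018,0.019,-0.012,0.05,0.75],
    [0,0,0.015,0,0,0,0.75],
    [0,0,0,0,0,0,0.75]
  ]
}}

```text
clock: 12.22
eef_pos: [0.4347, 0.1517, 0.1117]
orientation: [0.916, 0.401, 0.001, 0.0]
contact_force: [0.2, -0.7, -0.8]
finger_gap: 0.0713
```

```bash
python3 - <<'E'
from plan import *
A=tablepose("orange",.066); err(A); show(rows(A,.75,dmax=.02))
f=env.grab_frame("wrist"); cv2.imwrite(f"pics/wrist6.png",f["pixels"])
E
```

```text
t 12.22 tool err mm [-1.6 -0.5 45.7] rot deg [ 0.1 -0.1  0.4] F [ 0.2 -0.7 -0.8] Frail [-0.6 -0.7 -0.6] gap 0.0713
3
[[-0.0005,-0.0002,0.0152,0.0005,-0.0005,0.0021,0.75],[-0.0005,-0.0002,0.0152,0.0005,-0.0005,0.0021,0.75],[-0.0005,-0.0002,0.0152,0.0005,-0.0005,0.0021,0.75]]
```

View pics/wrist6.png

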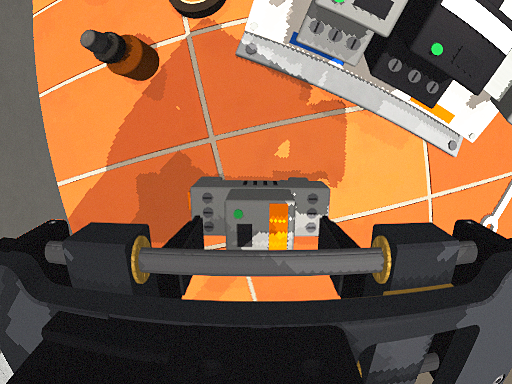

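The orange module sits straight between the open fingers (block at about px 265,225). Descending.

{"api": "send_rows", "payload": {
  "deltas": [
    [-0.001,0,0.014,0,0,0.007,0.75],
    [0,0,0.014,0,0,0,0.75],
    [0,0,0.012,0,0,0,0.75],
    [0,0,0.003,0,0,0,0.75],
    [0,0,0,0,0,0,0.75]
  ]
}}

```text
clock: 12.9
eef_pos: [0.4353, 0.1514, 0.0678]
orientation: [0.917, 0.398, 0.003, 0.001]
contact_force: [-0.7, -0.9, -0.1]
finger_gap: 0.0711
```

```bash
python3 - <<'E'
from plan import *
A=tablepose("orange",.066); err(A)
E
```

```text
t 12.9 tool err mm [-1.7 -1.1  1.8] rot deg [ 0.2 -0.3  0. ] F [-0.7 -0.9 -0.1] Frail [-0.9 -0.5  0.5] gap 0.0711
```

{"api": "send_rows", "payload": {
  "deltas": [
    [-0.001,-0.001,0.002,0.003,-0.005,0,0.75],
    [0,0,0,0,0,0,0.75],
    [0,0,0,0,0,0,0.3],
    [0,0,0,0,0,0,0.3],
    [0,0,0,0,0,0,0.3]
  ],
  "grip_force": 50
}}

```text
clock: 13.52
eef_pos: [0.4348, 0.1516, 0.067]
orientation: [0.917, 0.398, 0.001, 0.001]
contact_force: [-0.7, 0.5, 0.4]
finger_gap: 0.047
```

```bash
python3 - <<'E'
from plan import *
A=tablepose("orange",.066); err(A)
p,Rm,s=cur(); print(p)
g=(0,0,p[2])
A=railpose(-.055,18,.018,.09,g); print(A[0])
L=(p+[0,0,.14],Rm)
show(rows(A,.3,start=L,dmax=.04))
E
```

```text
t 13.53 tool err mm [-1.6 -0.6  1. ] rot deg [ 0.1 -0.1  0. ] F [-0.7  0.5  0.4] Frail [-0.1  0.7  0.6] gap 0.047
[0.43481669 0.15163304 0.06702441]
[0.59222887 0.11027109 0.23438015]
9
[[0.0086,0.0159,-0.003,-0.0268,0.0187,-0.1332,0.3],[0.0065,0.017,-0.0024,-0.0268,0.0187,-0.1332,0.3],[0.0042,0.0178,-0.0018,-0.0268,0.0187,-0.1332,0.3],[0.0018,0.0182,-0.0013,-0.0268,0.0187,-0.1332,0.3],[-0.0006,0.0183,-0.0008,-0.0268,0.0187,-0.1332,0.3],[-0.003,0.0181,-0.0003,-0.0268,0.0187,-0.1332,0.3],[-0.0054,0.0175,0.0001,-0.0268,0.0187,-0.1332,0.3],[-0.0077,0.0166,0.0004,-0.0268,0.0187,-0.1332,0.3],[-0.0098,0.0155,0.0007,-0.0268,0.0187,-0.1332,0.3]]
```

{"api": "send_rows", "payload": {
  "deltas": [
    [0,0,-0.02,0,0,0,0.3],
    [0,0,-0.035,0,0,0,0.3],
    [0,0,-0.035,0,0,0,0.3],
    [0,0,-0.035,0,0,0,0.3],
    [0.003,0.006,-0.025,-0.02,0.014,-0.09,0.3],
    [0.005,0.01,-0.01,-0.027,0.019,-0.133,0.3],
    [0.004,0.016,-0.005,-0.027,0.019,-0.133,0.3],
    [0.001,0.017,-0.002,-0.027,0.019,-0.133,0.3],
    [0,0.017,-0.002,-0.027,0.019,-0.133,0.3],
    [-0.002,0.017,0,-0.027,0.019,-0.133,0.3],
    [-0.004,0.017,0,-0.027,0.019,-0.133,0.3],
    [-0.006,0.016,0,-0.027,0.019,-0.133,0.3],
    [-0.008,0.013,0,-0.02,0.012,-0.09,0.3],
    [0,0,0,0,0,0,0.3]
  ]
}}

```text
clock: 15.28
eef_pos: [0.5605, 0.1169, 0.247]
orientation: [0.547, 0.827, 0.109, 0.066]
contact_force: [0.5, 1.0, -2.2]
finger_gap: 0.0458
```

```bash
python3 - <<'E'
from plan import *
g=(0,0,.067)
A=railpose(-.055,18,.018,.06,g);print(cur()[0],A[0]); err(A); show(rows(A,.3,dmax=.02))
E
```

```text
[0.56047198 0.11694791 0.24704912] [0.6073039  0.11764649 0.20948556]
t 15.28 tool err mm [-18.1  32.5  47.1] rot deg [-1.4  0.2 -3. ] F [ 0.5  1.  -2.2] Frail [-0.5  0.6 -2.3] gap 0.0458
4
[[-0.0045,0.0081,0.0118,-0.006,0.001,-0.013,0.3],[-0.0047,0.008,0.0118,-0.006,0.001,-0.013,0.3],[-0.0048,0.0079,0.0119,-0.006,0.001,-0.013,0.3],[-0.0049,0.0077,0.0119,-0.006,0.001,-0.013,0.3]]
```

{"api": "send_rows", "payload": {
  "deltas": [
    [-0.009,0.008,0,-0.01,0.001,-0.026,0.3],
    [-0.008,0.01,0.004,-0.01,0.001,-0.026,0.3],
    [-0.003,0.012,0.012,0,0,0,0.3],
    [0,0.006,0.012,0,0,0,0.3],
    [0,0,0.006,0,0,0,0.3],
    [0,0,0,0,0,0,0.3]
  ]
}}

```text
clock: 16.02
eef_pos: [0.6048, 0.1186, 0.2184]
orientation: [0.527, 0.84, 0.113, 0.069]
contact_force: [-0.4, 0.3, -2.6]
finger_gap: 0.0459
```

```bash
python3 - <<'E'
from plan import *
g=(0,0,.067)
A=railpose(-.055,18,.018,.02,g); err(A)
A=railpose(-.055,18,.017,.0,g);err(A); show(rows(A,.3,dmax=.012))
E
```

```text
t 16.02 tool err mm [-2.  12.3 47. ] rot deg [-0.8 -0.1 -0.3] F [-0.4  0.3 -2.6] Frail [-1.7  0.4 -2.1] gap 0.0459
t 16.02 tool err mm [-2.  17.8 66.2] rot deg [-0.8 -0.1 -0.3] F [-0.4  0.3 -2.6] Frail [-1.7  0.4 -2.1] gap 0.0459
6
[[-0.0003,0.003,0.011,-0.0022,-0.0003,-0.0008,0.3],[-0.0003,0.0029,0.011,-0.0022,-0.0003,-0.0008,0.3],[-0.0003,0.0029,0.011,-0.0022,-0.0003,-0.0008,0.3],[-0.0003,0.0029,0.0111,-0.0022,-0.0003,-0.0008,0.3],[-0.0003,0.0029,0.0111,-0.0022,-0.0003,-0.0008,0.3],[-0.0003,0.0028,0.0111,-0.0022,-0.0003,-0.0008,0.3]]
```

{"api": "send_rows", "payload": {
  "deltas": [
    [-0.002,0.003,0.012,-0.013,0,-0.004,0.3],
    [0,0.003,0.014,0,0,0,0.3],
    [0,0.004,0.014,0,0,0,0.3],
    [0,0.003,0.011,0,0,0,0.3],
    [0,0,0,0,0,0,0.3]
  ]
}}

```text
clock: 16.65
eef_pos: [0.6304, 0.1292, 0.1692]
orientation: [0.524, 0.84, 0.118, 0.073]
contact_force: [0.1, -0.1, -2.5]
finger_gap: 0.0459
```

```bash
python3 - <<'E'
from plan import *
g=(0,0,.067)
A=railpose(-.055,18,.017,.0,g);err(A)
f=env.grab_frame("wrist"); cv2.imwrite(f"pics/wrist7.png",f["pixels"])
f=env.grab_frame("scene"); cv2.imwrite(f"pics/scene7.png",cv2.resize(f["pixels"][110:290,170:370],None,fx=3,fy=3))
E
```

```text
t 16.65 tool err mm [-0.3  3.9 11.6] rot deg [-0.  -0.1 -0. ] F [ 0.1 -0.1 -2.5] Frail [-1.4 -0.1 -2.1] gap 0.0459
```

View pics/scene7.png

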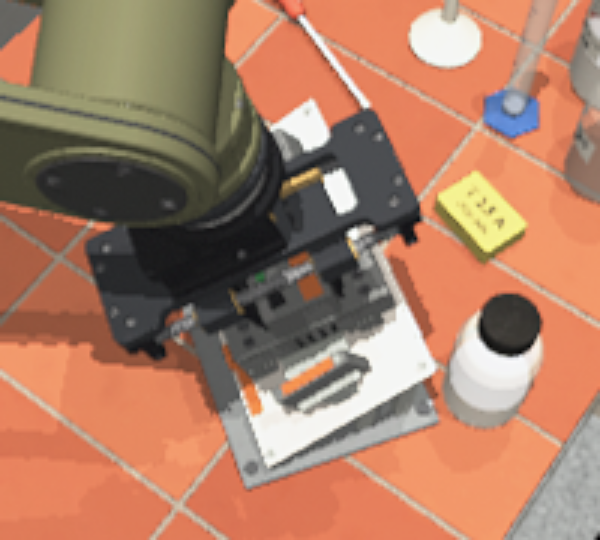

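View pics/wrist7.png

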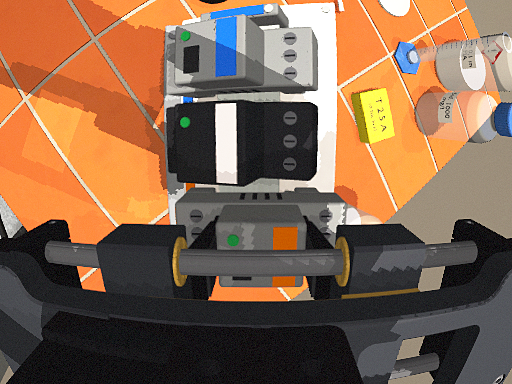

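{"api": "send_rows", "payload": {
  "deltas": [
    [0,0.003,0.008,0,0,0,0.3],
    [0,0.001,0.004,0,0,0,0.3],
    [0,0,0,0,0,0,0.3],
    [0,-0.004,0.0015,0,0,0,0.3],
    [0,-0.004,0.0015,0,0,0,0.3],
    [0,0,0,0,0,0,0.3]
  ]
}}

```text
clock: 17.5
eef_pos: [0.6315, 0.1291, 0.1558]
orientation: [0.524, 0.84, 0.12, 0.075]
contact_force: [-0.3, -0.9, -2.1]
finger_gap: 0.046
```

```bash
python3 - <<'E'
from plan import *
g=(0,0,.067)
A=railpose(-.055,18,.000,-.0005,g);err(A)
E
```

```text
t 17.5 tool err mm [ 0.3 -9.4  4. ] rot deg [ 0.2 -0.  -0. ] F [-0.3 -0.9 -2.1] Frail [-1.7 -0.7 -1.3] gap 0.046
```

{"api": "send_rows", "payload": {
  "deltas": [
    [0,-0.003,0.002,0.003,0,0,0.3],
    [0,-0.003,0.001,0,0,0,0.3],
    [0,-0.003,0.001,0,0,0,0.3],
    [0,-0.003,0.001,0,0,0,0.3]
  ]
}}

```text
clock: 18.0
eef_pos: [0.6247, 0.1257, 0.1497]
orientation: [0.525, 0.839, 0.122, 0.077]
contact_force: [7.2, 6.4, -2.2]
finger_gap: 0.0459
```

```bash
python3 - <<'E'
from plan import *
g=(0,0,.067)
A=railpose(-.055,18,.000,-.0,g);err(A)
E
```

```text
t 18.0 tool err mm [ 0.4 -0.5 -0.1] rot deg [ 0.6  0.  -0.1] F [ 7.2  6.4 -2.2] Frail [ 6.5  2.6 -7. ] gap 0.0459
```

Same contact as with blue, at the same position: hooked on the edge. Tilting the foot down.

{"api": "send_rows", "payload": {
  "deltas": [
    [0,0,0.001,0,0,0,0.3],
    [0,-0.0025,0.0015,-0.05,0,0,0.3],
    [0,-0.0025,0.0013,-0.05,0,0,0.3],
    [0,-0.0025,0.0013,-0.05,0,0,0.3],
    [0,-0.0025,0.0013,-0.05,0,0,0.3]
  ]
}}

```text
clock: 18.62
eef_pos: [0.6175, 0.1218, 0.143]
orientation: [0.512, 0.824, 0.206, 0.129]
contact_force: [-9.4, -1.7, 11.5]
finger_gap: 0.0458
```

```bash
python3 - <<'E'
from plan import *
g=(0,0,.067)
for t in (6,0): A=railpose(-.055,t,.000,-.0,g);err(A)
E
```

```text
t 18.62 tool err mm [ 0.8 -1.3  1.8] rot deg [0.1 0.  0.2] F [-9.4 -1.7 11.5] Frail [-1.2  2.6 14.7] gap 0.0458
t 18.62 tool err mm [ 0.8 -6.5  4.7] rot deg [-5.9  0.   0.2] F [-9.4 -1.7 11.5] Frail [-1.2  2.6 14.7] gap 0.0458
```

{"api": "send_rows", "payload": {
  "deltas": [
    [0,-0.003,0.004,-0.05,0,0,0.3],
    [0,-0.003,0.005,-0.05,0,0,0.3]
  ]
}}

```text
clock: 18.88
eef_pos: [0.6164, 0.1205, 0.1372]
orientation: [0.503, 0.814, 0.247, 0.155]
contact_force: [-4.4, -1.6, -4.6]
finger_gap: 0.046
```

```bash
python3 - <<'E'
from plan import *
g=(0,0,.067)
for t in (0,): A=railpose(-.055,t,.000,-.0,g);err(A)
E
```

```text
t 18.88 tool err mm [ 1.4 -2.4  0. ] rot deg [-0.1 -0.   0.5] F [-4.4 -1.6 -4.6] Frail [-6.4  0.5 -1.2] gap 0.046
```

{"api": "send_rows", "payload": {
  "deltas": [
    [0,-0.002,0.003,0,0,0,0.3],
    [0,-0.002,0.004,0,0,0,0.3]
  ]
}}

```text
clock: 19.12
eef_pos: [0.6156, 0.1203, 0.135]
orientation: [0.501, 0.815, 0.247, 0.154]
contact_force: [-47.9, -15.7, 44.4]
finger_gap: 0.0459
```

```bash
python3 - <<'E'
from plan import *
g=(0,0,.067)
for t in (0,): A=railpose(-.055,t,.000,-.0,g);err(A)
E
```

```text
t 19.12 tool err mm [ 1.3 -0.5 -1.4] rot deg [-0.2 -0.2  0.6] F [-47.9 -15.7  44.4] Frail [-16.6   6.9  64.8] gap 0.0459
```

Firm stop at the same final pose as blue. Relax, then release.

{"api": "send_rows", "payload": {
  "deltas": [
    [0,0.0005,-0.001,0.003,0,0,0.3],
    [0,0,0,0,0,0,0.3],
    [0,0,0,0,0,0,0.75],
    [0,0,0,0,0,0,0.75],
    [0,0,-0.015,0,0,0,0.75],
    [0,0,-0.03,0,0,0,0.75],
    [0,0,-0.04,0,0,0,0.75],
    [0,-0.03,-0.04,0,0,0,0.75],
    [0,-0.04,-0.03,0,0,0,0.75],
    [0,-0.04,-0.03,0,0,0,0.75],
    [0,0,0,0,0,0,0.75],
    [0,0,0,0,0,0,0.75]
  ]
}}

```text
clock: 20.62
eef_pos: [0.4367, 0.0293, 0.2419]
orientation: [0.499, 0.815, 0.246, 0.161]
contact_force: [1.1, 0.8, 0.6]
finger_gap: 0.0716
```

```bash
python3 - <<'E'
from plan import *
s=cur()[2]; print(s["clock"],s["eef_pos"],s["contact_force"])
for n in ["scene","top"]:
  f=env.grab_frame(n); cv2.imwrite(f"pics/{n}8.png",f["pixels"]); np.savez(f"pics/{n}8.npz",**f)
E
python3 chk.py pics/scene8.npz
```

```text
20.625 [0.43673999 0.029335   0.24185346] [1.09171631 0.83315253 0.57300444]
blue
block 396 x [-21.   24.6] y [35.1 73. ] z 79.9 slope deg [-1.15  4.33]
should 378 x [-52.1  55.1] y [36.1 73.1] z 46.0 slope deg [-0.32  0.16]
black
block 536 x [-20.8  24.6] y [-24.   23.5] z 80.1 slope deg [-1.86  2.77]
should 406 x [-51.9  55.2] y [-18.7  18.7] z 46.1 slope deg [-0.37  0.09]
orange
block 468 x [-20.7  24.4] y [-76.7 -39.3] z 80.0 slope deg [-1.99  3.41]
should 428 x [-51.5  55.2] y [-73.8 -38.1] z 46.3 slope deg [-0.17 -0.2 ]
```

View pics/scene8.png

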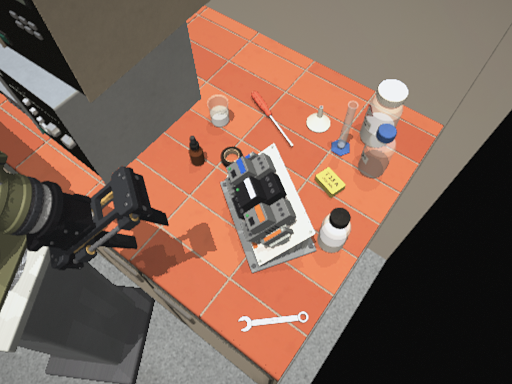

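View pics/top8.png

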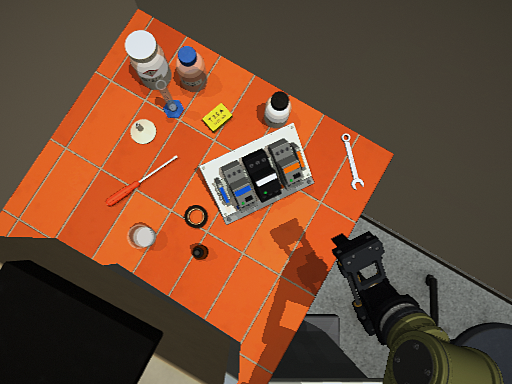

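```bash
python3 -c "
from plant import env
print(env.close_job())"
```

```text
the job is handed in; nothing more can be done
None
```

Both modules are mounted on the rail: blue in the blue bay and orange in the orange bay. I hooked each lip over the upper edge first, then tilted the foot down until the clip snapped. The job was handed in at about 20.7 s of the 56 s allowed.

- **Flush fit:** in the last depth images both modules sit at the same height as the black one. Shoulders are at 46.0 mm (blue) and 46.3 mm (orange), against 46.1 mm for the black, and they are tilted less than 0.4°. Their positions along the slope match the black module within about 1 mm.
- **Clips:** I judged the snap from the arm's forces and from the final pose after release; I had no direct reading of the clip travel.
- **Position in the bay:** blue is about 1 mm off the middle of its bay. Orange is about 3 mm off, towards its end stop, but inside the bay with clearance on both sides.
- **Forces:** pressing the modules home peaked at about 49 N (blue) and 65 N (orange) at the wrist in the readings I took, below the 120 N limit. The push went through the fingers.
- **Other objects:** the other objects look unmoved in the before and after images, and the gripper is clear of everything.

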